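# Swing the specimen under the microscope and lock the stage

### The job

With a fingertip, push the spokes or arm of the rotary stage round until the glass dish on its long arm is centred right below the microscope's objective, then push the lock lever all the way over to its stop, so that it points straight out past the end of the plate. Only push: do not grip the stage or the lever, do not touch or lift the dish (it rides round in its seat), and leave the vials and the other things around undisturbed.

Things in the scene. Friction and masses are not known exactly. Their poses are not given: they have to be found in the camera images.
- stand: Fixed dark metal plate 220 x 620 x 12 mm with a white stereo microscope over one end. Origin: on the table under the stage's turning axis; z up; y along the plate to the microscope. Plate: x -110..110, y -290..330 mm. Microscope: black objective 58 mm across at y 150, from 175 mm up; wider parts (radius 45, eyepieces out to x 140) from 225 mm up; column at y 275.
- stage: Rotary stage on a vertical axis, no end stops; stays where left (about 1 N at 70 mm turns it). Origin on the axis, 42 mm above the table; x along the long arm. Hub 48 mm across, to 76 mm above the table. Three bars, 14 mm wide, 45 to 61 mm above the table, bare from 30 to 90 mm off the axis: the long arm (+x) with a dish seat 68 mm across at 150 mm, and two spokes with an 18 mm stub at 105 mm.
- spoke_a (a point): Point on top of the bare spoke 120 degrees anticlockwise (from above) of the long arm, 70 mm from the axis, 61 mm above the table.
- spoke_b (a point): Point on top of the bare spoke 120 degrees clockwise of the long arm, 70 mm from the axis, 61 mm above the table.
- dish: Round flat glass dish, 57 mm across, 14 mm high, lying loose in the seat of the long arm. Origin: centre of its underside.
- seat (a point): Centre of the floor of the dish seat on the long arm, 150 mm from the stage's axis, 49 mm above the table. Its rim is 7 mm high and leaves the dish 2.5 mm play.
- objective (a point): Centre of the lower face of the microscope's objective, 175 mm above the table, 150 mm from the stage's axis: the dish must end straight below it.
- lock (a joint): Lock lever angle: 0 to 0.35 rad when open at the start (at 0 it points along the stand's -x), growing anticlockwise seen from above, stop at 1.5 rad, where it points along the stand's -y, out past the plate's end. It stays where it is left (about 1 N at the tip moves it).
- lock_axis (a point): Point on the vertical turning axis of the lock lever, at the plate's end away from the microscope (stand x 0, y -235 mm), 52 mm above the table.
- lock_bar (a point): Point on top of the lock lever's bar, 55 mm from its axis, 59 mm above the table; x points outward along the lever. The lever is a steel bar 12 mm wide, 45 to 59 mm above the table, from a hub 30 mm across to a black stub 18 mm across centred 80 mm from the axis.
- vial_a: Bystander: a loose glass vial with white cap, 22 mm across, 45 mm tall, standing on the plate beside the lock lever. Origin: centre of its underside.
- vial_b: Bystander: a loose glass vial like vial_a, standing on the plate beside the microscope's foot. Origin: centre of its underside.
- tube_rack: Bystander: a loose blue tube rack, 60 x 85 mm, 40 mm tall, on the table at the plate's far side, near the microscope. Origin: centre of its underside.
- jar_a: Bystander: a loose small white jar with blue lid, 40 mm across, 28 mm tall, on the table at the plate's far side. Origin: centre of its underside.
- jar_b: Bystander: a loose small white jar with white lid, 40 mm across, 28 mm tall, on the plate beside the microscope's foot. Origin: centre of its underside.
- tweezers: Bystander: loose steel tweezers lying flat, 120 mm long, 7 mm high, on the table along the plate's far edge. Origin: centre of its underside.
Mind the look-alikes: they are no part of the job. Of the things that look like the dish, the middle-sized one is meant.

How it is judged:
On the way, in this order (a step that is already met when the one before it is completed fails the run):
1. the dish stands centred below the objective (within 10 mm), at rest (horizontal distance between dish and objective below 0.01 m and angular speed of stage below 0.05 rad/s), for 0.3 s.
2. the lock lever is pushed over to its stop (beyond 1.25 rad), the dish still below the objective (value of joint lock above 1.25 rad and horizontal distance between dish and objective below 0.01 m), for 0.2 s.
At the end, for the whole second after the job is handed in: The dish's centre is within 10 mm (horizontally) of the objective's axis, flat in its seat, the stage is at rest, and the lock lever is beyond 1.25 rad (stop at 1.5) (all of step 2 and horizontal distance between dish and seat below 0.006 m and z of dish in the frame of stage below 0.011 m and angular speed of stage below 0.05 rad/s and angle between dish's own z axis and vertical below 0.1 rad); the robot touches nothing.
It fails at once if the dish is lifted or leaves its seat (z of dish in the frame of stage above 0.014 m or horizontal distance between dish and seat above 0.01 m).
It fails at once if the robot touches the dish (contact force between any of the fingers, the arm and dish above 0.3 N).
It fails at once if the stage or the lock lever is gripped or forced (over 35 N from the fingers) (contact force between the fingers and stage above 35 N or contact force between the fingers and lock above 35 N).
It fails at once if a bystander is moved more than 15 mm (distance of any of vial_a, vial_b, tube_rack, jar_a, jar_b, tweezers from where it was at the start of the episode above 0.015 m).
It also fails if it takes over 72 s, if anything falls off the work surface, if the arm or the gripper's body presses on something with over 40 N, if the wrist force passes 120 N, or if a joint passes its speed limit or range.

### The arm

A 6-joint arm with a two-finger parallel gripper is mounted at the origin on the work surface. World frame = base frame: x ahead of the robot, y to its left, z up, the work surface at z = 0. Lengths are in m, angles in rad, forces in N, time in s.
With the tool pointing down it reaches from about 0.375 to 0.975 m from the base axis. Payload 3.8 kg.
Tool frame: the origin (TCP) lies midway between the tips of the shut fingers; the grasp point (between the pads) lies arm.hold_point_z behind it (arm.hold_point_z is the distance from the TCP to the grasp point, in m); z points along the fingers, y is the line along which they close (so a half turn about z gives the same grasp; the last joint's range is limited). The gripper opens to 85 mm and grips with 20 to 120 N. Pads are 22 mm wide; open, the fingers measure 114 mm over their backs; the gripper's body (76 mm by 85 mm) begins 54 mm behind the grasp point. The pads swing forward as they close: fully open they stand 13 mm farther back than shut.
Start: joints at [-1.195, 0.264, 1.604, -0, 1.274, -0.037], TCP at [0.271, -0.618, 0.231] pointing down, gripper open.
Joint ranges: [-2.63, 2.63], [-0.94, 2.18], [0.31, 2.57], [-1.31, 4.45], [0, 2.66], [-2.55, 2.55]. Speed limits (rad/s): [2.57, 2.57, 3.14, 3.14, 3.14, 3.14].

### API

Orientations are given as a 3x3 rotation matrix whose columns are the frame's x, y, z axes.
In Python, from rig import arm gives the robot as it stands.
- The arm moves only by the tool jog_arm, never from a script. Its argument "targets" is a list of rows, each a list of 7 numbers: the shift along the tool's x, y, z in mm, then the turn, a rotation vector about the tool's x, y, z in degrees, then the closure, from 0 (fully open) to 1 (shut). A call has 1 to 20 rows; each row is the pose to reach, as a shift and turn from the pose commanded when the call began, along the tool's axes at that moment; what a row does not reach only later rows make up. A row lasts 1/8 s, in which the tool goes at most 62.5 mm and 10.7 degrees, less where a joint would pass 70% of its speed; a pose out of reach is approached as far as the arm can. A call with a gripper value outside its range is refused whole. The fingers move at their own pace and stop on an object; the grip force is fixed at half the most. Time passes only in rows, so rows that repeat a pose let the fingers close. It gives the time, the measured TCP pose, the force, the opening and the grip force at its end, in the units of the state.
- arm.get_state(): the state, without advancing time (a new reading comes with each control period).
- arm.grab_frame(name): name is "scene" or "top" or "wrist"; returns a dict with "color" (384x512x3 uint8, blue, green, red), "fx", "fy", "cx", "cy" (pixels), "dist_coeffs" ([k1, k2, p1, p2, k3] as OpenCV has them; the pictures are not rectified), "camera_from_world" (4x4, takes a point from world to camera coordinates); the wrist camera has in their place "mount" (4x4, takes a point from camera to tool coordinates, whose origin is the TCP and whose axes are the flange's). Camera axes: x right, y up, looking along -z (the intrinsics and any distortion apply to the point x, -y, -z); pixel columns grow to the right and rows downward; lengths in m; the calibration is good to about 2 mm. A picture is of the moment at which its call begins: read the wrist's pose just before it. There is no depth.
- arm.finish_job(): hands the job in; it is judged then, once.
The state is a dict: "time_s": time; "joints": joint angles; "joint_velocities": joint speeds; "effort": joint torques, N m; "tool_pos": TCP position; "tool_rot": TCP orientation; "contact_force": force on the tool from outside, world axes, zero at the start; "ft_torque": the same for the moment, N m; "opening": finger opening in m; "grasp_force": force on a finger pad.
Only numpy, scipy, OpenCV 4.12 (cv2) and the standard library are available. Lean on these libraries where they do the work, as an engineer would, in place of code of your own. Each camera call takes 0.05 s, during which the arm holds its last target. There are 200 camera calls.

## Working session

There is one attempt and no reset: what is moved stays moved. The work goes in short steps, Python scripts to look and compute and a tool call to move; the robot and the scene stay as the last step left them, time stands still between calls to the robot, and variables do not carry over. Pictures are saved under pics/ and viewed, at most 10 in all, crops included, and the job is handed in when it is done.

Besides the shell and the picture viewer there is one more tool, called as name(argument=value, ...), one argument or row to a line, values as JSON. jog_arm: Moves the arm, as the interface text tells. Its arguments: {"type":"object","properties":{"targets":{"type":"array"}},"required":["targets"]}

```bash
ls; mkdir -p pics; python3 - <<'E'
from rig import arm
import cv2,numpy as np
for n in("scene","top"):
    f=arm.grab_frame(n); cv2.imwrite(f"pics/{n}0.png",f["color"]); 
    print(n,f["fx"],f["fy"],f["cx"],f["cy"],f["dist_coeffs"]); print(np.round(f["camera_from_world"],4).tolist())
s=arm.get_state(); print(s["time_s"],s["tool_pos"],np.round(s["tool_rot"],3).tolist(),s["opening"])
E
```

```text
pics
scene 435.4245346260929 435.4245346260929 256.02866203253285 194.14823967072846 [-0.03617367  0.          0.          0.          0.        ]
[[0.8331, 0.5526, 0.0233, -0.4603], [-0.3706, 0.5264, 0.7652, 0.0986], [0.4106, -0.6461, 0.6434, -1.2581], [0.0, 0.0, 0.0, 1.0]]
top 470.23907632951807 470.23907632951807 260.33010475520075 185.43890628354742 [-0.19422684  0.          0.          0.          0.        ]
[[-0.0075, -1.0, -0.0065, 0.0102], [0.9956, -0.0081, 0.0929, -0.5531], [-0.093, -0.0058, 0.9957, -1.0722], [0.0, 0.0, 0.0, 1.0]]
0.1 [ 0.27052271 -0.61765508  0.23002397] [[0.916, 0.401, -0.001], [0.401, -0.916, 0.002], [0.0, -0.002, -1.0]] 0.08549895366789476
```

View pics/top0.png

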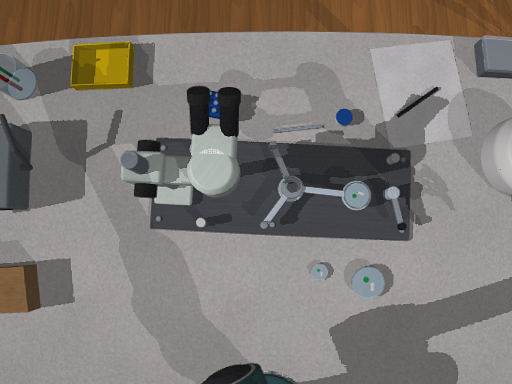

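View pics/scene0.png

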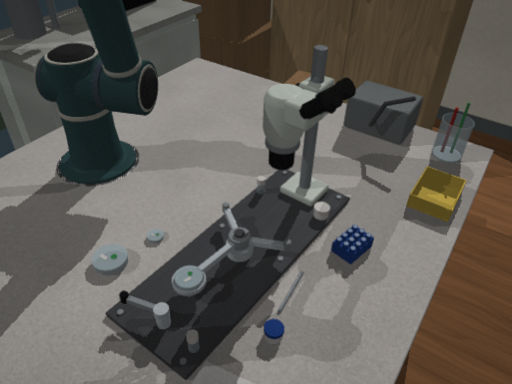

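The top view shows the stage hub at (291,188), the long arm with its dish at (356,195), and the spokes ending near (273,148) and (264,226). The lock lever runs from about (393,192) to a black stub at (402,228), and the microscope is on the left (+y).

Things that could be taken for the dish are the large one at (368,281), the small one at (319,270), and the middle-sized one in the seat at (356,195). I choose the middle-sized one. I'll check it in one close crop.

```bash
cat > h.py <<'E'
import cv2,numpy as np
from rig import arm
def ray(f,px,Twc=None):
    K=np.array([[f["fx"],0,f["cx"]],[0,f["fy"],f["cy"]],[0,0,1]])
    u=cv2.undistortPoints(np.array([[px]],float),K,np.array(f["dist_coeffs"],float))[0,0]
    T=np.linalg.inv(f["camera_from_world"]) if Twc is None else Twc
    return T[:3,3],T[:3,:3]@np.array([u[0],-u[1],-1.])
def plane(f,px,z,Twc=None):
    o,d=ray(f,px,Twc); return o+d*(z-o[2])/d[2]
def meet(r1,r2):
    A=np.c_[r1[1],-r2[1]]; t=np.linalg.lstsq(A,r2[0]-r1[0],rcond=None)[0]
    p,q=r1[0]+t[0]*r1[1],r2[0]+t[1]*r2[1]; return (p+q)/2,np.linalg.norm(p-q)
E
python3 - <<'E'
import cv2,numpy as np
t=cv2.imread("pics/top0.png")[135:245,250:420]; s=cv2.imread("pics/scene0.png")[195:365,100:300]
t=cv2.resize(t,None,fx=4,fy=4,interpolation=2)[:, :]; s=cv2.resize(s,None,fx=3,fy=3,interpolation=2)
cv2.imwrite("pics/tc.png",t); cv2.imwrite("pics/sc.png",s)
E
```

```text
(no output)
```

View pics/tc.png

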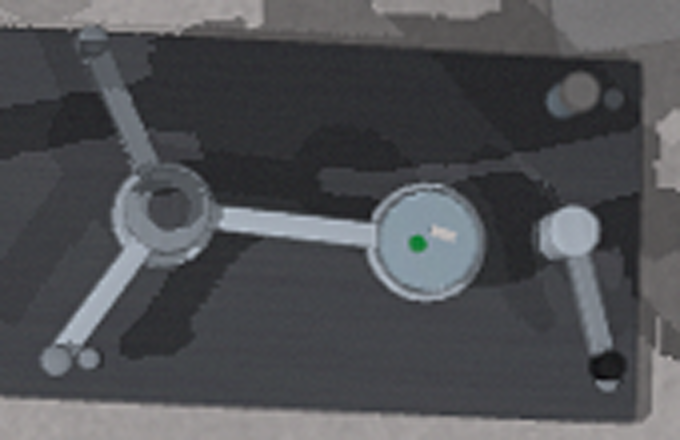

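View pics/sc.png

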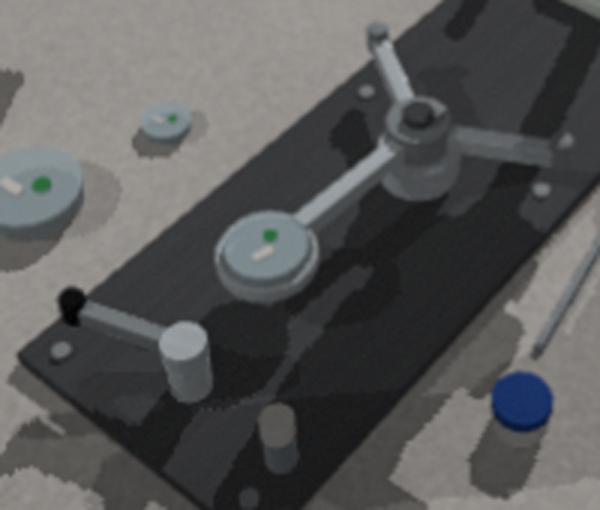

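The crops confirm the middle-sized dish in the seat of the long arm. The lock hub is at top-crop (574,232) and its black stub at (606,364). Vial_a stands at (577,92), clear of the lever's sweep. Next I measure positions from both views.

```bash
python3 - <<'E'
from h import *
ft=arm.grab_frame("top"); fs=arm.grab_frame("scene")
T=lambda x,y:(250+(x+.5)/4-.5,135+(y+.5)/4-.5); S=lambda x,y:(100+(x+.5)/3-.5,195+(y+.5)/3-.5)
pts=dict(hub=(T(168,208),S(418,113),.076),dish=(T(429,241),S(267,244),.063),sa=(T(92,42),S(556,142),.061),sb=(T(56,360),S(377,33),.061),
 lhub=(T(575,230),S(184,340),.06),lstub=(T(607,364),S(72,300),.065),green=(T(417,243),S(271,236),.063),vial=(T(580,90),S(277,420),.057))
P={}
for k,(a,b,z) in pts.items():
    m,g=meet(ray(ft,a),ray(fs,b)); P[k]=plane(ft,a,z); print(k,"two-view",m.round(4),"gap",round(g,4),"plane",P[k].round(4))
for k,c in dict(c1=T(640,62),c2=T(645,418)).items(): print(k,plane(ft,c,.012).round(4))
for k,c in dict(c3=(158,140),c4=(151,228)).items(): print(k,plane(ft,c,.012).round(4))
h=P["hub"]
for k in P: v=P[k]-h; print(k,np.hypot(*v[:2]).round(4),np.degrees(np.arctan2(v[1],v[0])).round(1))
v=P["lstub"]-P["lhub"];print("lever",np.hypot(*v[:2]),np.degrees(np.arctan2(v[1],v[0])))
print(arm.hold_point_z)
E
```

```text
hub two-view [ 0.5468 -0.0636  0.0711] gap 0.0026 plane [ 0.5453 -0.0641  0.076 ]
dish two-view [ 0.5282 -0.2123  0.0599] gap 0.004 plane [ 0.5265 -0.213   0.063 ]
sa two-view [ 0.6415 -0.0231  0.0628] gap 0.0005 plane [ 0.6421 -0.023   0.061 ]
sb two-view [ 4.625e-01 -3.000e-04  5.970e-02] gap 0.0024 plane [ 0.4615 -0.001   0.061 ]
lhub two-view [ 0.5337 -0.2985  0.0572] gap 0.0038 plane [ 0.5321 -0.299   0.06  ]
lstub two-view [ 0.4556 -0.3161  0.0576] gap 0.001 plane [ 0.4552 -0.3142  0.065 ]
green two-view [ 0.5267 -0.2056  0.0604] gap 0.003 plane [ 0.5254 -0.2061  0.063 ]
vial two-view [ 0.6154 -0.3064  0.052 ] gap 0.0027 plane [ 0.6136 -0.3059  0.057 ]
c1 [ 0.6377 -0.3572  0.012 ]
c2 [ 0.4227 -0.3528  0.012 ]
c3 [0.6668 0.2525 0.012 ]
c4 [0.455  0.2667 0.012 ]
hub 0.0 0.0
dish 0.1501 -97.2
sa 0.1051 23.0
sb 0.1049 143.0
lhub 0.2353 -93.2
lstub 0.2659 -109.8
green 0.1434 -98.0
vial 0.2512 -74.2
lever 0.07844370332538772 -168.81382112551242
0.0187
```

```bash
cat >> h.py <<'E'
A=np.array([.546,-.064])
def rows(wps,grip=1):
    """world waypoints (x,y,z,yaw deg of tool x), tool down -> jog rows"""
    s=arm.get_state(); p=s["tool_pos"]; R=np.array(s["tool_rot"]); y0=np.degrees(np.arctan2(R[1,0],R[0,0]))
    D=np.array([[np.cos(np.radians(y0)),np.sin(np.radians(y0)),0],[np.sin(np.radians(y0)),-np.cos(np.radians(y0)),0],[0,0,-1]])
    out=[]
    for x,y,z,w in wps:
        d=D.T@(np.array([x,y,z])-p)*1000; out.append([int(v) for v in np.round(d)]+[0,0,int(round(-(w-y0))),grip])
    print(len(out),str(out).replace(" ",""))
def pol(bar,off,z,r=.065):
    """fingertip beside a bar at world angle `bar` deg, `off` m on its anticlockwise side"""
    b=np.radians(bar); q=A+r*np.array([np.cos(b),np.sin(b)])+off*np.array([-np.sin(b),np.cos(b)])
    return (q[0],q[1],z,bar+180)
def lin(a,b,n): return [tuple(np.array(a)+(np.array(b)-a)*(i+1)/n) for i in range(n)]
E
python3 - <<'E'
from h import *
s=arm.get_state(); a=(*s["tool_pos"],23.6); b=pol(-97.2,.036,.14); rows(lin(a,b,12)+[b]*3)
E
```

```text
15 [[39,-27,8,0,0,-5,1],[79,-54,15,0,0,-10,1],[118,-81,23,0,0,-15,1],[157,-108,30,0,0,-20,1],[197,-134,38,0,0,-25,1],[236,-161,45,0,0,-30,1],[275,-188,53,0,0,-34,1],[315,-215,60,0,0,-39,1],[354,-242,68,0,0,-44,1],[393,-269,75,0,0,-49,1],[433,-296,83,0,0,-54,1],[472,-323,90,0,0,-59,1],[472,-323,90,0,0,-59,1],[472,-323,90,0,0,-59,1],[472,-323,90,0,0,-59,1]]
```

jog_arm(
  targets=[
    [39, -27, 8, 0, 0, -5, 1],
    [79, -54, 15, 0, 0, -10, 1],
    [118, -81, 23, 0, 0, -15, 1],
    [157, -108, 30, 0, 0, -20, 1],
    [197, -134, 38, 0, 0, -25, 1],
    [236, -161, 45, 0, 0, -30, 1],
    [275, -188, 53, 0, 0, -34, 1],
    [315, -215, 60, 0, 0, -39, 1],
    [354, -242, 68, 0, 0, -44, 1],
    [393, -269, 75, 0, 0, -49, 1],
    [433, -296, 83, 0, 0, -54, 1],
    [472, -323, 90, 0, 0, -59, 1],
    [472, -323, 90, 0, 0, -59, 1],
    [472, -323, 90, 0, 0, -59, 1],
    [472, -323, 90, 0, 0, -59, 1],
  ],
)

```text
time_s: 2.08
tool_pos: [0.5731, -0.1341, 0.1414]
tool_rot: [[0.13, 0.992, -0.0], [0.992, -0.13, -0.0], [-0.0, -0.0, -1.0]]
contact_force: [0.1, -0.9, -0.6]
opening: 0.0
grasp_force: 0.0
```

```bash
python3 - <<'E'
from h import *
f=arm.grab_frame("scene"); w=arm.grab_frame("wrist")
cv2.imwrite("pics/s1.png",np.hstack([cv2.resize(f["color"][120:384,60:412],None,fx=1.12,fy=1.12),cv2.resize(w["color"],(394,295))]))
s=arm.get_state(); a=(*s["tool_pos"],82.8); b=pol(-97.2,.036,.042)
rows(lin(a,b,5)+[b]*2+[pol(-97.2-k,.022,.042) for k in (0,2)]); print(s["tool_pos"],s["opening"],s["contact_force"],s["joints"])
E
```

```text
Traceback (most recent call last):
ValueError: all the input array dimensions except for the concatenation axis must match exactly, but along dimension 0, the array at index 0 has size 296 and the array at index 1 has size 295
```

```bash
python3 - <<'E'
from h import *
f=arm.grab_frame("scene"); w=arm.grab_frame("wrist")
cv2.imwrite("pics/s1.png",np.hstack([cv2.resize(f["color"][120:384,60:412],(394,295)),cv2.resize(w["color"],(394,295))]))
s=arm.get_state(); a=(*s["tool_pos"],82.8); b=pol(-97.2,.036,.042)
rows(lin(a,b,5)+[b]*2+[pol(-97.2-k,.022,.042) for k in (0,2)]); print(s["tool_pos"],s["opening"],s["contact_force"],s["joints"])
E
```

```text
9 [[0,0,20,0,0,0,1],[0,0,40,0,0,0,1],[1,0,60,0,0,0,1],[1,0,80,0,0,0,1],[1,0,100,0,0,0,1],[1,0,100,0,0,0,1],[1,0,100,0,0,0,1],[1,-14,100,0,0,0,1],[0,-16,100,0,0,2,1]]
[ 0.57330506 -0.13403452  0.14153529] -6.371726965926345e-05 [-0.56721535 -0.2313556   0.01300938] [-2.71943429e-01  1.74143262e-01  1.88488461e+00 -5.48524362e-05
  1.08217167e+00 -1.42053685e-01]
```

View pics/s1.png

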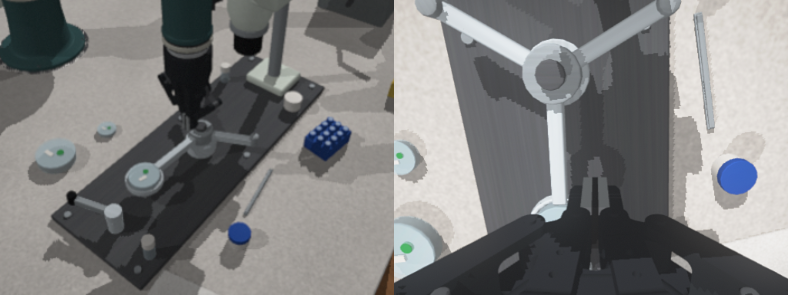

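The wrist view shows the shut fingers on the far side of the long arm, clear of the dish. Now I lower and make contact.

jog_arm(
  targets=[
    [0, 0, 20, 0, 0, 0, 1],
    [0, 0, 40, 0, 0, 0, 1],
    [1, 0, 60, 0, 0, 0, 1],
    [1, 0, 80, 0, 0, 0, 1],
    [1, 0, 100, 0, 0, 0, 1],
    [1, 0, 100, 0, 0, 0, 1],
    [1, -6, 100, 0, 0, 0, 1],
    [1, -12, 100, 0, 0, 0, 1],
    [1, -16, 100, 0, 0, 0, 1],
  ],
)

```text
time_s: 3.4
tool_pos: [0.5583, -0.1303, 0.0423]
tool_rot: [[0.128, 0.992, 0.002], [0.992, -0.128, -0.001], [-0.0, 0.002, -1.0]]
contact_force: [0.7, -1.5, -0.6]
opening: -0.0002
grasp_force: 0.6
```

```bash
python3 - <<'E'
from h import *
s=arm.get_state(); p=s["tool_pos"]; print(p,s["contact_force"])
b=np.radians(-97.2); print("off",(p[:2]-A)@[-np.sin(b),np.cos(b)])
rows([pol(-97.2-k,.02,.042) for k in list(range(2,54,3))])
E
```

```text
[ 0.55831277 -0.1302795   0.04231558] [ 0.69473845 -1.5181047  -0.61157428]
off 0.020522705568325833
18 [[-1,-3,0,0,0,2,1],[-2,-6,0,0,0,5,1],[-3,-10,0,0,0,8,1],[-3,-13,0,0,0,11,1],[-4,-17,0,0,0,14,1],[-4,-20,0,0,0,17,1],[-4,-24,0,0,0,20,1],[-4,-28,0,0,0,23,1],[-3,-31,0,0,0,26,1],[-2,-35,0,0,0,29,1],[-2,-38,0,0,0,32,1],[-1,-41,0,0,0,35,1],[1,-45,0,0,0,38,1],[2,-48,0,0,0,41,1],[3,-51,0,0,0,44,1],[5,-54,0,0,0,47,1],[7,-57,0,0,0,50,1],[9,-60,0,0,0,53,1]]
```

jog_arm(
  targets=[
    [-1, -3, 0, 0, 0, 2, 1],
    [-2, -6, 0, 0, 0, 5, 1],
    [-3, -10, 0, 0, 0, 8, 1],
    [-3, -13, 0, 0, 0, 11, 1],
    [-4, -17, 0, 0, 0, 14, 1],
    [-4, -20, 0, 0, 0, 17, 1],
    [-4, -24, 0, 0, 0, 20, 1],
    [-4, -28, 0, 0, 0, 23, 1],
    [-3, -31, 0, 0, 0, 26, 1],
    [-2, -35, 0, 0, 0, 29, 1],
    [-2, -38, 0, 0, 0, 32, 1],
    [-1, -41, 0, 0, 0, 35, 1],
    [1, -45, 0, 0, 0, 38, 1],
    [2, -48, 0, 0, 0, 41, 1],
    [3, -51, 0, 0, 0, 44, 1],
    [5, -54, 0, 0, 0, 47, 1],
    [7, -57, 0, 0, 0, 50, 1],
    [9, -60, 0, 0, 0, 53, 1],
  ],
)

```text
time_s: 5.65
tool_pos: [0.4996, -0.1138, 0.0418]
tool_rot: [[0.871, 0.492, 0.001], [0.492, -0.871, -0.001], [0.0, 0.001, -1.0]]
contact_force: [0.7, -1.1, 0.8]
opening: 0.0002
grasp_force: 0.6
```

```bash
python3 - <<'E'
from h import *
f=arm.grab_frame("top"); w=arm.grab_frame("wrist")
cv2.imwrite("pics/t2.png",np.hstack([cv2.resize(f["color"][125:245,240:400],(400,300)),cv2.resize(w["color"],(400,300))]))
s=arm.get_state(); print(s["tool_pos"],s["contact_force"],s["joints"][5])
E
```

```text
[ 0.49911908 -0.11337281  0.04150306] [-0.90715994  0.25141338 -0.70000225] 0.782356824666275
```

View pics/t2.png

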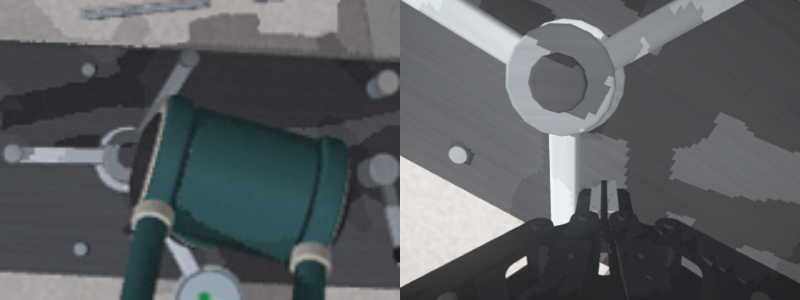

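The push worked. Spoke_b's stub is now at about top px (245,186), spoke_a's at (316,148) and the dish at (322,241), which is about 53° of turn. Next I move to the back of spoke_a.

```bash
python3 - <<'E'
from h import *
f=arm.grab_frame("top")
for px in ((244.8,186.2),(316,148.2)):
    v=plane(f,px,.061)[:2]-A; print(np.hypot(*v),np.degrees(np.arctan2(v[1],v[0])))
s=arm.get_state(); a=np.array([*s["tool_pos"],29.5]); 
up0=a+[.004,-.007,0,0]; up=up0.copy(); up[2]=.105
b=pol(-30,.040,.105); c=pol(-30,.040,.042)
rows([up0,(up0+up)/2,up]+lin(up,b,13)+lin(b,c,3)+[c])
E
```

```text
0.10485021490883527 88.64414442530891
0.10568788740127166 -33.333493233054234
20 [[0,8,0,0,0,0,1],[0,8,-32,0,0,0,1],[0,8,-64,0,0,0,1],[10,9,-64,0,0,-9,1],[20,9,-64,0,0,-18,1],[31,10,-64,0,0,-28,1],[41,11,-64,0,0,-37,1],[51,11,-64,0,0,-46,1],[61,12,-64,0,0,-55,1],[71,12,-64,0,0,-65,1],[82,13,-64,0,0,-74,1],[92,14,-64,0,0,-83,1],[102,14,-64,0,0,-93,1],[112,15,-64,0,0,-102,1],[122,16,-64,0,0,-111,1],[132,16,-64,0,0,-120,1],[132,16,-43,0,0,-120,1],[132,16,-22,0,0,-120,1],[132,16,-1,0,0,-120,1],[132,16,-1,0,0,-120,1]]
```

jog_arm(
  targets=[
    [0, 8, 0, 0, 0, 0, 1],
    [0, 8, -32, 0, 0, 0, 1],
    [0, 8, -64, 0, 0, 0, 1],
    [10, 9, -64, 0, 0, -9, 1],
    [20, 9, -64, 0, 0, -18, 1],
    [31, 10, -64, 0, 0, -28, 1],
    [41, 11, -64, 0, 0, -37, 1],
    [51, 11, -64, 0, 0, -46, 1],
    [61, 12, -64, 0, 0, -55, 1],
    [71, 12, -64, 0, 0, -65, 1],
    [82, 13, -64, 0, 0, -74, 1],
    [92, 14, -64, 0, 0, -83, 1],
    [102, 14, -64, 0, 0, -93, 1],
    [112, 15, -64, 0, 0, -102, 1],
    [122, 16, -64, 0, 0, -111, 1],
    [132, 16, -64, 0, 0, -120, 1],
    [132, 16, -43, 0, 0, -120, 1],
    [132, 16, -22, 0, 0, -120, 1],
    [132, 16, -1, 0, 0, -120, 1],
    [132, 16, -1, 0, 0, -120, 1],
  ],
)

```text
time_s: 8.3
tool_pos: [0.6189, -0.0618, 0.0384]
tool_rot: [[-0.862, 0.506, -0.007], [0.506, 0.862, 0.001], [0.006, -0.003, -1.0]]
contact_force: [-0.1, -0.1, 0.3]
opening: 0.0003
grasp_force: 0.0
```

```bash
python3 - <<'E'
from h import *
s=arm.get_state(); print(s["tool_pos"],s["contact_force"],s["joints"][5])
rows([pol(-30,.032,.042),pol(-30,.025,.042)]+[pol(-30-k,.02,.042) for k in range(2,56,3)])
E
```

```text
[ 0.61889939 -0.06183712  0.03844771] [-0.09413297 -0.05023426  0.25926935] -1.179728920254881
20 [[-3,-6,-4,0,0,0,1],[-3,-13,-4,0,0,0,1],[-4,-21,-4,0,0,2,1],[-5,-24,-4,0,0,5,1],[-5,-28,-4,0,0,8,1],[-6,-31,-4,0,0,11,1],[-6,-35,-4,0,0,14,1],[-6,-38,-4,0,0,17,1],[-6,-42,-4,0,0,20,1],[-6,-45,-4,0,0,23,1],[-5,-49,-4,0,0,26,1],[-5,-52,-4,0,0,29,1],[-4,-56,-4,0,0,32,1],[-3,-59,-4,0,0,35,1],[-2,-63,-4,0,0,38,1],[-1,-66,-4,0,0,41,1],[1,-69,-4,0,0,44,1],[3,-72,-4,0,0,47,1],[4,-75,-4,0,0,50,1],[6,-78,-4,0,0,53,1]]
```

jog_arm(
  targets=[
    [-3, -6, -2, 0, 0, 0, 1],
    [-3, -13, -2, 0, 0, 0, 1],
    [-4, -20, -2, 0, 0, 2, 1],
    [-5, -24, -2, 0, 0, 5, 1],
    [-5, -28, -2, 0, 0, 8, 1],
    [-6, -31, -2, 0, 0, 11, 1],
    [-6, -35, -2, 0, 0, 14, 1],
    [-6, -38, -2, 0, 0, 17, 1],
    [-6, -42, -2, 0, 0, 20, 1],
    [-6, -45, -2, 0, 0, 23, 1],
    [-5, -49, -2, 0, 0, 26, 1],
    [-5, -52, -2, 0, 0, 29, 1],
    [-4, -56, -2, 0, 0, 32, 1],
    [-3, -59, -2, 0, 0, 35, 1],
    [-2, -63, -2, 0, 0, 38, 1],
    [-1, -66, -2, 0, 0, 41, 1],
    [1, -69, -2, 0, 0, 44, 1],
    [3, -72, -2, 0, 0, 47, 1],
    [4, -75, -2, 0, 0, 50, 1],
    [6, -78, -2, 0, 0, 53, 1],
  ],
)

```text
time_s: 10.8
tool_pos: [0.5782, -0.127, 0.0453]
tool_rot: [[-0.112, 0.994, 0.002], [0.994, 0.112, -0.0], [-0.001, 0.002, -1.0]]
contact_force: [1.6, 0.4, 0.4]
opening: -0.0003
grasp_force: 0.5
```

```bash
python3 - <<'E'
from h import *
s=arm.get_state(); p=s["tool_pos"];print(p,s["contact_force"],s["joints"][5])
v=p[:2]-A; print(np.hypot(*v),np.degrees(np.arctan2(v[1],v[0])))
rows([pol(-83-k,.0205,.042) for k in range(3,54,3)])
E
```

```text
[ 0.57818476 -0.12695329  0.04526685] [1.60003056 0.39259256 0.40063229] -0.3710537310433444
0.0707034346144114 -62.921687847661225
17 [[0,-7,3,0,0,2,1],[0,-11,3,0,0,5,1],[-1,-14,3,0,0,8,1],[-2,-18,3,0,0,11,1],[-2,-21,3,0,0,14,1],[-2,-25,3,0,0,17,1],[-2,-28,3,0,0,20,1],[-2,-32,3,0,0,23,1],[-1,-36,3,0,0,26,1],[-1,-39,3,0,0,29,1],[0,-42,3,0,0,32,1],[1,-46,3,0,0,35,1],[3,-49,3,0,0,38,1],[4,-53,3,0,0,41,1],[5,-56,3,0,0,44,1],[7,-59,3,0,0,47,1],[9,-62,3,0,0,50,1]]
```

jog_arm(
  targets=[
    [0, -6, 3, 0, 0, 2, 1],
    [0, -11, 3, 0, 0, 5, 1],
    [-1, -14, 3, 0, 0, 8, 1],
    [-2, -18, 3, 0, 0, 11, 1],
    [-2, -21, 3, 0, 0, 14, 1],
    [-2, -25, 3, 0, 0, 17, 1],
    [-2, -28, 3, 0, 0, 20, 1],
    [-2, -32, 3, 0, 0, 23, 1],
    [-2, -36, 3, 0, 0, 26, 1],
    [-1, -39, 3, 0, 0, 29, 1],
    [0, -42, 3, 0, 0, 32, 1],
    [1, -46, 3, 0, 0, 35, 1],
    [3, -49, 3, 0, 0, 38, 1],
    [4, -53, 3, 0, 0, 41, 1],
    [5, -56, 3, 0, 0, 44, 1],
    [7, -59, 3, 0, 0, 47, 1],
    [9, -62, 3, 0, 0, 50, 1],
    [9, -62, 3, 0, 0, 50, 1],
  ],
)

```text
time_s: 13.05
tool_pos: [0.5142, -0.1246, 0.0413]
tool_rot: [[0.687, 0.727, -0.0], [0.727, -0.687, 0.0], [-0.0, -0.0, -1.0]]
contact_force: [-0.2, 0.5, 0.1]
opening: 0.0002
grasp_force: 0.0
```

```bash
python3 - <<'E'
from h import *
f=arm.grab_frame("top"); w=arm.grab_frame("wrist"); g=arm.grab_frame("scene")
cv2.imwrite("pics/t3.png",np.hstack([cv2.resize(f["color"][125:245,200:360],(400,300)),cv2.resize(g["color"][140:290,140:340],(400,300))]))
cv2.imwrite("pics/w3.png",w["color"])
s=arm.get_state(); print(s["tool_pos"],s["contact_force"],s["joints"][5])
E
```

```text
[ 0.51464279 -0.12461199  0.04124801] [-0.52427823  0.0319025   0.32575136] 0.4715859092064787
```

View pics/t3.png

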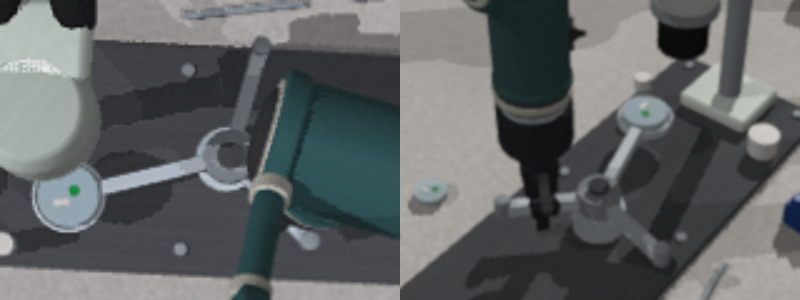

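The dish is at top px (227,203) and spoke_b's stub at (304,143), so the dish is still short of the objective. I'll measure the remaining angle.

```bash
python3 - <<'E'
from h import *
f=arm.grab_frame("top")
for px,z in ((226.9,203.2),.063),((304.2,143.2),.061),((323.5,220.5),.061):
    v=plane(f,px,z)[:2]-A; print(np.hypot(*v),np.degrees(np.arctan2(v[1],v[0])))
s=arm.get_state(); p=s["tool_pos"]
for b in(-136,-133,-134.5): t=np.radians(b); print("off",b,(p[:2]-A)@[-np.sin(t),np.cos(t)])
E
```

```text
0.14960730879626213 103.84862148598438
0.10480494723194111 -17.354625505251665
0.10507567339403924 -136.76245484777493
off -136 0.02187031689984859
off -133 0.018460787399656967
off -134.5 0.02017246474960392
```

```bash
python3 - <<'E'
from h import *
rows([pol(-136.8-k,.022,.042) for k in (2,4,6,8,10,12,13,13.5,13.5)])
E
```

```text
9 [[-1,-3,-1,0,0,5,1],[-2,-5,-1,0,0,7,1],[-2,-8,-1,0,0,9,1],[-3,-10,-1,0,0,11,1],[-3,-13,-1,0,0,13,1],[-3,-15,-1,0,0,15,1],[-3,-16,-1,0,0,16,1],[-3,-17,-1,0,0,17,1],[-3,-17,-1,0,0,17,1]]
```

jog_arm(
  targets=[
    [-1, -3, -1, 0, 0, 4, 1],
    [-2, -5, -1, 0, 0, 7, 1],
    [-2, -8, -1, 0, 0, 9, 1],
    [-3, -10, -1, 0, 0, 11, 1],
    [-3, -13, -1, 0, 0, 13, 1],
    [-3, -15, -1, 0, 0, 15, 1],
    [-3, -16, -1, 0, 0, 16, 1],
    [-3, -17, -1, 0, 0, 17, 1],
    [-3, -17, -1, 0, 0, 17, 1],
  ],
)

```text
time_s: 14.38
tool_pos: [0.5004, -0.115, 0.0423]
tool_rot: [[0.869, 0.495, -0.0], [0.495, -0.869, 0.0], [-0.0, -0.0, -1.0]]
contact_force: [-0.2, -0.7, 0.2]
opening: -0.0002
grasp_force: 0.3
```

```bash
python3 - <<'E'
from h import *
f=arm.grab_frame("top"); g=arm.grab_frame("scene")
cv2.imwrite("pics/t4.png",np.hstack([cv2.resize(f["color"][125:245,210:370],(400,300)),cv2.resize(g["color"][120:270,160:360],(400,300),interpolation=2)]))
s=arm.get_state(); print(s["tool_pos"],s["contact_force"])
E
```

```text
[ 0.50038877 -0.11495955  0.04220836] [ 1.16416464 -0.90462171 -0.16253117]
```

View pics/t4.png

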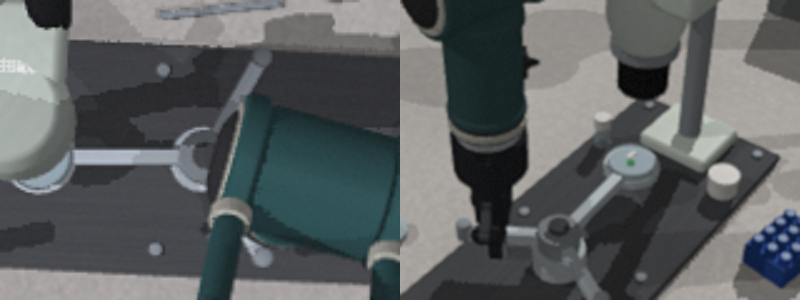

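The dish is now nearly under the head, at scene px (275,203). The objective's lower face is at about (281,163), and the stubs are at top px (314.5,147.5) and (314.5,227.5).

```bash
python3 - <<'E'
from h import *
f=arm.grab_frame("top"); g=arm.grab_frame("scene")
for n,fr,px,z in ("sb",f,(314.6,147.6),.061),("sa",f,(314.5,227.6),.061),("dish",g,(275,202.5),.063),("obj",g,(280.8,163),.175):
    P=plane(fr,px,z); v=P[:2]-A; print(n,P,np.hypot(*v),np.degrees(np.arctan2(v[1],v[0])))
s=arm.get_state(); p=s["tool_pos"]
rows([pol(-150.3-k,.022,.042) for k in (1,2,2.5,3)])
E
```

```text
sb [ 0.63570664 -0.11889497  0.061     ] 0.10517004855569713 -31.46408155614847
sa [ 0.45372088 -0.1153772   0.061     ] 0.10561748082680317 -150.89274644353125
dish [0.55562717 0.07450344 0.063     ] 0.13883762597232438 86.02385192719775
obj [0.55856246 0.08343479 0.175     ] 0.14796902957833655 85.12977036189103
4 [[-1,-1,0,0,0,1,1],[-1,-2,0,0,0,2,1],[-1,-3,0,0,0,2,1],[-1,-3,0,0,0,3,1]]
```

About 1.4° remains, so I nudge 2 mm and then back off and rise.

jog_arm(
  targets=[
    [0, -1, 0, 0, 0, 1, 1],
    [0, -2, 0, 0, 0, 1, 1],
    [0, -2, 0, 0, 0, 1, 1],
    [0, -2, 0, 0, 0, 1, 1],
    [0, 4, 0, 0, 0, 1, 1],
    [0, 10, 0, 0, 0, 1, 1],
    [0, 10, -30, 0, 0, 1, 1],
    [0, 10, -60, 0, 0, 1, 1],
    [0, 10, -60, 0, 0, 1, 1],
  ],
)

```text
time_s: 15.7
tool_pos: [0.5081, -0.1248, 0.1052]
tool_rot: [[0.878, 0.479, 0.006], [0.479, -0.878, -0.002], [0.004, 0.004, -1.0]]
contact_force: [-0.2, -0.6, 0.5]
opening: -0.0
grasp_force: 0.0
```

```bash
python3 - <<'E'
from h import *
L=np.array([.5325,-.2987])
s=arm.get_state(); p=s["tool_pos"]; R=s["tool_rot"]; y0=np.degrees(np.arctan2(R[1,0],R[0,0])); print(p,y0)
def lp(ang,off,z,r=.055):   # finger behind lever (clockwise side) -> pushes anticlockwise
    b=np.radians(ang); q=L+r*np.array([np.cos(b),np.sin(b)])-off*np.array([-np.sin(b),np.cos(b)]); return (q[0],q[1],z,ang+180)
a=(*p,y0); b=lp(-169,.045,.105); c=lp(-169,.045,.042)
rows(lin(a,b,8)+lin(b,c,3)+[c]*2+[lp(-169,o,.042) for o in (.038,.03,.024)])
E
```

```text
[ 0.50813725 -0.12482791  0.10521295] 28.634964234387738
16 [[-13,13,0,0,0,2,1],[-25,26,0,0,0,4,1],[-38,39,0,0,0,7,1],[-50,52,0,0,0,9,1],[-63,65,0,0,0,11,1],[-76,79,0,0,0,13,1],[-88,92,0,0,0,15,1],[-101,105,0,0,0,18,1],[-101,105,21,0,0,18,1],[-101,105,42,0,0,18,1],[-101,105,63,0,0,18,1],[-101,105,63,0,0,18,1],[-101,105,63,0,0,18,1],[-103,111,63,0,0,18,1],[-105,119,63,0,0,18,1],[-107,125,63,0,0,18,1]]
```

jog_arm(
  targets=[
    [-13, 13, 0, 0, 0, 2, 1],
    [-25, 26, 0, 0, 0, 4, 1],
    [-38, 39, 0, 0, 0, 7, 1],
    [-50, 52, 0, 0, 0, 9, 1],
    [-63, 65, 0, 0, 0, 11, 1],
    [-76, 79, 0, 0, 0, 13, 1],
    [-88, 92, 0, 0, 0, 15, 1],
    [-101, 105, 0, 0, 0, 18, 1],
    [-101, 105, 0, 0, 0, 18, 1],
    [-101, 105, 0, 0, 0, 18, 1],
  ],
)

```text
time_s: 16.95
tool_pos: [0.467, -0.2642, 0.1022]
tool_rot: [[0.983, 0.185, -0.0], [0.185, -0.983, 0.0], [-0.0, -0.0, -1.0]]
contact_force: [0.1, -0.3, 0.0]
opening: 0.0003
grasp_force: 0.0
```

```bash
python3 - <<'E'
from h import *
f=arm.grab_frame("top"); g=arm.grab_frame("scene")
cv2.imwrite("pics/t5.png",np.hstack([cv2.resize(f["color"][135:245,215:325],(400,400),interpolation=2),cv2.resize(g["color"][140:240,220:320],(400,400),interpolation=2)]))
s=arm.get_state(); print(s["tool_pos"],s["contact_force"])
E
```

```text
[ 0.46715816 -0.26380659  0.10218851] [ 0.32058815 -0.0194811  -0.33869306]
```

View pics/t5.png

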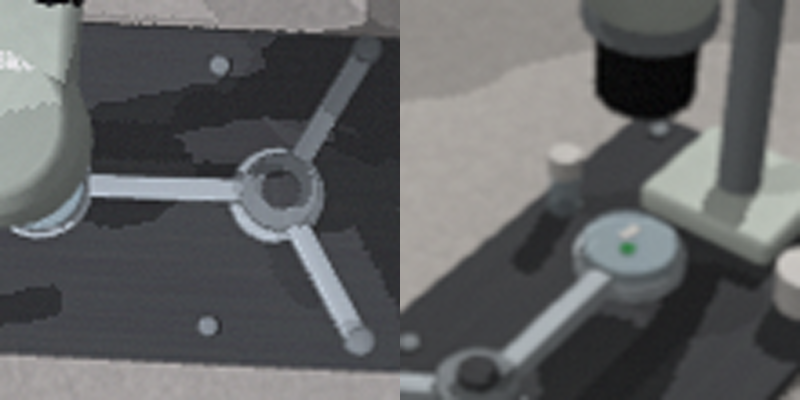

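In the top crop the stubs are at (367,47) and (359,342). In the scene crop the dish is at (633,246) and the objective's lower face is centred at about (645,88).

```bash
python3 - <<'E'
from h import *
f=arm.grab_frame("top"); g=arm.grab_frame("scene")
for n,fr,px,z in ("sb",f,(315.57,147.56),.061),("sa",f,(313.37,228.7),.061),("dish",g,(277.9,201.1),.062),("obj",g,(281,161.6),.175),("hub",g,(220+79/4,140+367/4),.076):
    P=plane(fr,px,z); v=P[:2]-A; print(n,P,np.hypot(*v),np.degrees(np.arctan2(v[1],v[0])))
E
```

```text
sb [ 0.63578831 -0.12112282  0.061     ] 0.10641878095026089 -32.46428861525286
sa [ 0.4512798  -0.11279094  0.061     ] 0.10654798093190038 -152.74673587432991
dish [0.55808976 0.08385573 0.062     ] 0.1483491789735942 85.32548110714865
obj [0.556176   0.08826642 0.175     ] 0.15260607452395067 86.17659447455101
hub [ 0.55088457 -0.06440231  0.076     ] 0.004901114424597333 -4.7085018054532455
```

The long arm is at 87.4°, against a target of about 87°, and the dish is within roughly 5 mm of the objective axis. Now the lever.

jog_arm(
  targets=[
    [0, 0, 20, 0, 0, 0, 1],
    [0, 0, 40, 0, 0, 0, 1],
    [0, 0, 61, 0, 0, 0, 1],
    [0, 0, 61, 0, 0, 0, 1],
    [-2, 6, 61, 0, 0, 0, 1],
    [-4, 14, 61, 0, 0, 0, 1],
    [-6, 20, 61, 0, 0, 0, 1],
    [-6, 23, 61, 0, 0, 0, 1],
  ],
)

```text
time_s: 18.15
tool_pos: [0.4657, -0.289, 0.0418]
tool_rot: [[0.983, 0.184, 0.001], [0.184, -0.983, -0.001], [0.001, 0.001, -1.0]]
contact_force: [-0.1, 0.5, 0.2]
opening: 0.0003
grasp_force: 0.0
```

```bash
cat >> h.py <<'E'
L=np.array([.5325,-.2987])
def lp(ang,off,z,r=.055):
    b=np.radians(ang); q=L+r*np.array([np.cos(b),np.sin(b)])-off*np.array([-np.sin(b),np.cos(b)]); return (q[0],q[1],z,min(ang+180,62))
E
python3 - <<'E'
from h import *
s=arm.get_state(); print(s["tool_pos"],s["contact_force"],s["joints"][5])
rows([lp(-169+k,.02,.042) for k in range(3,63,3)])
E
```

```text
[ 0.46567651 -0.28896262  0.04180703] [-0.13406232  0.52799028  0.1819629 ] 0.7848906190145342
20 [[8,5,0,0,0,-3,1],[7,8,0,0,0,-6,1],[6,11,0,0,0,-9,1],[6,14,0,0,0,-12,1],[6,17,0,0,0,-15,1],[5,20,0,0,0,-18,1],[5,23,0,0,0,-21,1],[6,26,0,0,0,-24,1],[6,29,0,0,0,-27,1],[6,32,0,0,0,-30,1],[7,35,0,0,0,-33,1],[8,38,0,0,0,-36,1],[9,41,0,0,0,-39,1],[10,44,0,0,0,-42,1],[11,47,0,0,0,-45,1],[12,50,0,0,0,-48,1],[14,52,0,0,0,-51,1],[16,55,0,0,0,-51,1],[17,57,0,0,0,-51,1],[19,60,0,0,0,-51,1]]
```

jog_arm(
  targets=[
    [8, 5, 0, 0, 0, -3, 1],
    [7, 8, 0, 0, 0, -6, 1],
    [6, 11, 0, 0, 0, -9, 1],
    [6, 14, 0, 0, 0, -12, 1],
    [6, 17, 0, 0, 0, -15, 1],
    [5, 20, 0, 0, 0, -18, 1],
    [5, 23, 0, 0, 0, -21, 1],
    [6, 26, 0, 0, 0, -24, 1],
    [6, 29, 0, 0, 0, -27, 1],
    [6, 32, 0, 0, 0, -30, 1],
    [7, 35, 0, 0, 0, -33, 1],
    [8, 38, 0, 0, 0, -36, 1],
    [9, 41, 0, 0, 0, -39, 1],
    [10, 44, 0, 0, 0, -42, 1],
    [11, 47, 0, 0, 0, -45, 1],
    [12, 50, 0, 0, 0, -48, 1],
    [14, 52, 0, 0, 0, -51, 1],
    [16, 55, 0, 0, 0, -54, 1],
    [17, 57, 0, 0, 0, -57, 1],
    [19, 60, 0, 0, 0, -60, 1],
  ],
)

```text
time_s: 20.65
tool_pos: [0.4946, -0.3433, 0.041]
tool_rot: [[0.33, 0.944, -0.001], [0.944, -0.33, 0.001], [0.001, -0.002, -1.0]]
contact_force: [-0.7, 0.6, 0.0]
opening: -0.0001
grasp_force: 0.5
```

```bash
sed -i 's/min(ang+180,62)/ang+180/' h.py; python3 - <<'E'
from h import *
s=arm.get_state(); print(s["tool_pos"],s["contact_force"])
rows([lp(a,.02,.042) for a in (-106,-104,-102,-100,-98.5,-97)])
E
```

```text
[ 0.4946219  -0.34329451  0.04100233] [-0.73702103  0.56924749  0.02402552]
6 [[-1,4,-1,0,0,-3,1],[-2,6,-1,0,0,-5,1],[-2,8,-1,0,0,-7,1],[-3,10,-1,0,0,-9,1],[-3,12,-1,0,0,-11,1],[-3,13,-1,0,0,-12,1]]
```

jog_arm(
  targets=[
    [-1, 4, -1, 0, 0, -3, 1],
    [-2, 6, -1, 0, 0, -5, 1],
    [-2, 8, -1, 0, 0, -7, 1],
    [-3, 10, -1, 0, 0, -9, 1],
    [-3, 11, -1, 0, 0, -11, 1],
    [-3, 12, -1, 0, 0, -12, 1],
    [-3, 12, -1, 0, 0, -12, 1],
  ],
)

```text
time_s: 21.52
tool_pos: [0.5058, -0.3505, 0.0424]
tool_rot: [[0.128, 0.992, 0.0], [0.992, -0.128, -0.0], [-0.0, 0.0, -1.0]]
contact_force: [-0.6, -0.3, 0.5]
opening: -0.0004
grasp_force: 0.3
```

jog_arm(
  targets=[
    [0, 1, 0, 0, 0, 0, 1],
    [0, 2, 0, 0, 0, 0, 1],
    [0, 2, 0, 0, 0, 0, 1],
  ],
)

```text
time_s: 21.9
tool_pos: [0.5077, -0.3506, 0.0424]
tool_rot: [[0.128, 0.992, 0.0], [0.992, -0.128, -0.0], [-0.0, 0.0, -1.0]]
contact_force: [-1.2, -0.8, -0.1]
opening: -0.0001
grasp_force: 0.4
```

jog_arm(
  targets=[
    [0, 1, 0, 0, 0, 0, 1],
    [0, 2, 0, 0, 0, 0, 1],
    [0, 2, 0, 0, 0, 0, 1],
  ],
)

```text
time_s: 22.28
tool_pos: [0.5079, -0.3506, 0.0423]
tool_rot: [[0.128, 0.992, -0.003], [0.992, -0.128, 0.001], [0.0, -0.003, -1.0]]
contact_force: [-6.0, -0.7, 4.7]
opening: -0.0001
grasp_force: 3.4
```

```bash
python3 - <<'E'
from h import *
f=arm.grab_frame("top"); g=arm.grab_frame("scene")
cv2.imwrite("pics/t6.png",np.hstack([cv2.resize(f["color"][145:255,340:450],(400,400),interpolation=2),cv2.resize(g["color"][230:370,60:200],(400,400),interpolation=2)]))
print(arm.get_state()["contact_force"])
E
```

```text
[-6.20665316 -0.25907463  4.05938999]
```

View pics/t6.png

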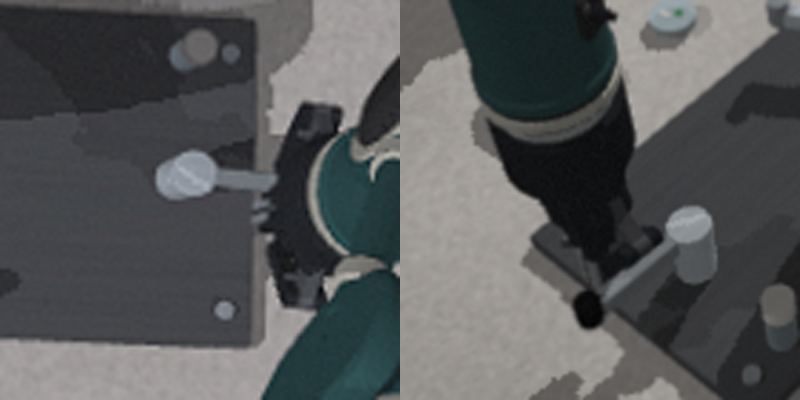

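The lever points straight out past the plate's end and the force rose to 6 N without further motion, so it is at its stop. Vial_a is undisturbed. Next I back off, rise and check the dish once more.

jog_arm(
  targets=[
    [0, -4, 0, 0, 0, 0, 1],
    [0, -12, 0, 0, 0, 0, 1],
    [0, -18, 0, 0, 0, 0, 1],
    [0, -18, -40, 0, 0, 0, 1],
    [0, -18, -80, 0, 0, 0, 1],
    [0, -18, -120, 0, 0, 0, 1],
    [0, -18, -120, 0, 0, 0, 1],
    [0, -18, -120, 0, 0, 0, 1],
    [0, -18, -120, 0, 0, 0, 1],
  ],
)

```text
time_s: 23.5
tool_pos: [0.4905, -0.3476, 0.1602]
tool_rot: [[0.128, 0.992, -0.003], [0.992, -0.128, 0.002], [0.002, -0.003, -1.0]]
contact_force: [-0.0, -0.1, 0.1]
opening: 0.0001
grasp_force: 0.0
```

```bash
python3 - <<'E'
from h import *
g=arm.grab_frame("scene")["color"]; o=cv2.imread("pics/t5.png")[:,400:]
n=cv2.resize(g[140:240,220:320],(400,400),interpolation=2)
print("change near dish",np.abs(n.astype(int)-o)[200:300,170:300].mean(), arm.get_state()["contact_force"])
arm.finish_job()
E
```

```text
change near dish 4.884820512820513 [-0.68834605 -0.03950012 -0.13015457]
the job is handed in; nothing more can be done
```

The job is handed in at about 23.5 s: before the lever push the dish measured within about 5 mm of the objective axis, the lock lever is at its stop, and the arm is clear. I saw no bystander disturbed, and no verdict came back.

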